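# Hold a hinge ready for its pin

## Robot

A 7-joint arm with a two-finger parallel gripper is mounted at the origin on the work surface. World frame = base frame: x ahead of the robot, y to its left, z up, the work surface at z = 0. Lengths are in m, angles in rad, forces in N, time in s.
With the tool pointing down it reaches from about 0.4 to 0.85 m from the base axis. Payload 4.5 kg.
Tool frame: the origin (TCP) lies midway between the tips of the shut fingers; the grasp point (between the pads) lies 19 mm behind it (arm.pinch_z is the z of the grasp point in the tool frame, in m); z points along the fingers, y is the line along which they close (so a half turn about z gives the same grasp; the last joint's range is limited). The gripper opens to 88 mm and grips with 3 to 60 N. Pads are 18 mm wide; open, the fingers measure 123 mm over their backs; the gripper's body (75 mm by 187 mm) begins 45 mm behind the grasp point.
Start: joints at [-1.27, 0.689, -0.195, 1.565, 0.157, 0.902, -0.215], TCP at [0.165, 0.603, 0.213] pointing down, gripper open.
Joint ranges: [-3.01, 3.01], [-0.46, 2.08], [-1.47, 1.51], [0.13, 2.56], [-1, 4.14], [0.04, 2.09], [-2.66, 2.66]. Speed limits (rad/s): [2.57, 2.57, 3.14, 3.14, 3.14, 3.14, 3.14].

## Interface

Orientations are given as [roll, pitch, yaw] about the fixed x, y, z axes, in that order (R = Rz(yaw) Ry(pitch) Rx(roll)).
In Python, from rig import telemetry, vision, ticket, models, arm gives the robot as it stands.
- The arm moves only by the shell command python3 -m jog 'ROWS' [OPENING]. ROWS is JSON, a list of rows, each an object with "xyz": the shift along the tool's x, y, z in mm, a list of three; "yaw": the turn about the tool's z in degrees. In form: [{"xyz": [x, y, z], "yaw": yaw}, ...]. A call has 1 to 12 rows; each row shifts and turns the commanded pose from where the row before left it, along the tool's axes as they then stand; what a row does not reach is not made up. A row lasts 1/8 s, in which the tool goes at most 62.5 mm and 10.7 degrees, less where a joint would pass 70% of its speed; a pose out of reach is approached as far as the arm can. A call is refused whole if a number of a shift passes 62.5 or a number of a turn 10.7, either way. A call with a gripper value outside its range is refused whole. OPENING is the opening, from -1 (shut) to 1 (fully open), set as the call begins (- or left out, the last holds). The fingers move at their own pace and stop on an object; the grip force is fixed at half the most. Time passes only in rows, so rows that do not move let the fingers close. It gives the time, the measured TCP pose, the force, the opening and the grip force at its end, in the units of the state.
- telemetry.state(): the state, without advancing time (a new reading comes with each control period).
- vision.get_image(name): name is "scene" or "top" or "wrist"; returns a dict with "pixels" (420x560x3 uint8, blue, green, red), "camera_matrix" (3x3 intrinsics, pixels), "k1" (the pictures are not rectified: a ray, as slopes to the right and down, at radius r is drawn at 1 + k1 r^2 times it, then the intrinsics apply), "R" (3x3) and "t" (3): a world point X has camera coordinates R X + t. Camera axes: x right, y down, z forward; pixel columns grow to the right and rows downward; lengths in m; the calibration is good to about 2 mm. A picture is of the moment at which its call begins. There is no depth.
- ticket.job_done(): hands the job in; it is judged then, once.
Trained networks look in a picture, given as the dict that the camera call returned (one of the last four; its "shot" number tells which), for a name from the list of things; names that differ only in an ending like _2 or _b are one class to them, and where a whole thing is asked for, a point or a joint stands for the part that bears it (a point fixed in the world has none). Each returns a list of dicts, best first, with "score" (0 to 1); they miss things now and then, are a little off and sometimes report something else, mostly with a low value. They report only what shows in the picture. A call takes as long as a camera call. They do not tell look-alikes from the thing itself.
- models.recognise(name, picture): "location" ([column, row] in pixels, amid what is visible of it).
- models.regions_of(name, picture): "pixels" (420x560 bool, what is visible of it) and "location" ([column, row] in pixels, amid what is visible of it).
The state is a dict: "clock": time; "joint_positions": joint angles; "joint_velocities": joint speeds; "tau": joint torques, N m; "tcp_pos": TCP position; "tool_rot": TCP orientation; "force": force on the tool from outside, world axes, zero at the start; "moment": the same for the moment, N m; "gripper_width": finger opening in m; "grasp_force": force on a finger pad.
Only numpy, scipy, OpenCV 4.12 (cv2) and the standard library are available. Lean on these libraries where they do the work, as an engineer would, in place of code of your own. Each camera call takes 0.05 s, during which the arm holds its last target. There are 200 camera calls.

## Task

Take the lid off the blue parts box and lay it flat on a free part of the bench, then take the small dark door block out of the box and bring its hinge knuckle between the two knuckles on the jamb block, with the door block level and square to the jamb, so that the three holes line up as one straight bore for the pin. Finish while holding it there in the air with the gripper, hinge opened out flat, not leaning on the jamb, so that somebody else can push the pin in. Leave the other things on the bench where they are.

Things in the scene. Friction and masses are not known exactly. Their poses are not given: they have to be found in the camera images.
- parts_box: blue open-topped box fixed to the bench, 152 x 152 mm outside, 62 mm high, walls and floor 6 mm; a cork rest 50 (x) x 40 (y) x 14 mm high is fixed on the middle of its floor. Origin: centre of its underside, on the bench; z up. It and the jamb block stand one on each side of the robot's centre line, either way round; the bench midway between them, 0.4 to 0.6 m ahead of the robot, is free.
- lid: loose plywood lid on the parts box, about 0.25 kg. Top board 160 x 160 x 8 mm; under it a board 128 x 128 x 8 mm sits in the box mouth (6 mm play each way); orange bar handle on top, 80 mm along x, 18 mm wide (y), 26 mm high. Origin: centre of the lowest face; handle spans 16 to 42 mm above it. Origin 54 mm above the bench when on the box, 0 when flat on the bench.
- door_block: loose dark wooden block (edge piece of a cabinet door), 80 (x) x 56 (y) x 18 mm high, about 0.16 kg, steel hinge leaf 3 mm thick on top. It lies in the box on the cork rest, underside 20 mm above the bench, knuckle end roughly away from the robot. Origin: centre of the wood's underside; x towards the knuckle, y along the hinge axis, z up. Can be pinched across its 56 mm width.
- door_bore (a point): centre of the hole of the door block's single steel knuckle: 53 mm ahead (+x) of the door block's origin and 19.5 mm above it. The knuckle is a tube along y, 20 mm long, 18 mm outside, 10 mm hole, standing off the wood by a narrow strap. Axes as the door block's.
- jamb: jamb block fixed to the bench: timber 44 (x) x 110 (y) mm, top 60 mm above the bench, on a grey base plate 6 mm thick that sticks out behind (+x) of it; a steel hinge leaf on its top carries two knuckles on the side facing the robot (-x). Origin: under the timber's middle, on the bench; y along the hinge axis, z up.
- jamb_bore (a point): where the door block's hole belongs: on the hinge axis, midway between the jamb's two knuckles, 35 mm in front (-x) of the jamb's origin, 61.5 mm above the bench; axes as the jamb's. Jamb knuckles: tubes along y, 20 mm long, 18 mm outside, 10 mm hole, 26 mm gap between, open above, below and in front. When matched, door_bore is here, axes parallel, door block's underside 42 mm above the bench.
- pin: bystander: the loose hinge pin, plain steel, 6 mm diameter, 78 mm long, lying on the bench along its y; origin under its middle. Not used by you.
- screwdriver: bystander: a screwdriver lying on the bench
- try_square: bystander: a small try square with dark wooden stock (90 x 16 x 20 mm high) and steel blade (100 mm), lying on the right of the bench; origin under the stock's middle
- glue: bystander: white glue bottle with orange nozzle, 58 mm diameter, 162 mm high, standing at the back of the bench
- jar: bystander: glass jar with red cap, 60 mm diameter, 75 mm high, standing at the back of the bench
- mallet: bystander: a hammer lying at the back of the bench
- sanding_block: bystander: cork sanding block, 100 x 60 x 35 mm, lying on the left of the bench
There are look-alikes about, which are no part of the job. Leave any pink or yellow look-alike of the lid alone.

How it is judged:
By the outcome, as a careful person would: the job done as asked, in the order asked, and still so for the second after the job is handed in, while the arm keeps its last pose, push and grip.
It also fails if it takes over 64 s, if anything falls off the work surface, if the arm or the gripper's body presses on something with over 40 N, if the wrist force passes 120 N, or if a joint passes its speed limit or range.

## Working session

There is one attempt and no reset: what is moved stays moved. The work goes in short steps, Python scripts to look and compute and a shell command to move; the robot and the scene stay as the last step left them, time stands still between calls to the robot, and variables do not carry over. Pictures are saved under pics/ and viewed, at most 10 in all, crops included, and the job is handed in when it is done.

```bash
ls; mkdir -p pics; cat > h.py <<'E'
import numpy as np, cv2
from rig import telemetry, vision, ticket, models, arm
def und(p,im):
    K=im["camera_matrix"]; d=np.array([im["k1"],0,0,0,0.])
    return cv2.undistortPoints(np.array(p,float).reshape(-1,1,2),np.array(K),d).reshape(-1,2)
def onz(p,im,z):
    R=np.array(im["R"]);t=np.array(im["t"]);c=-R.T@t
    q=und(p,im); d=np.c_[q,np.ones(len(q))]@R
    return c+d*((z-c[2])/d[:,2])[:,None]
def proj(X,im):
    d=np.array([im["k1"],0,0,0,0.]);R=np.array(im["R"])
    return cv2.projectPoints(np.array(X,float).reshape(-1,1,3),cv2.Rodrigues(R)[0],np.array(im["t"],float),np.array(im["camera_matrix"]),d)[0].reshape(-1,2)
E
cat > a.py <<'E'
from h import *
s=telemetry.state();print(s,arm.pinch_z)
ims={n:vision.get_image(n) for n in("scene","top","wrist")}
for n,im in ims.items():
    cv2.imwrite(f"pics/{n}0.png",im["pixels"])
    R=np.array(im["R"]);print(n,-R.T@np.array(im["t"]),R[2],im["k1"])
for n in("scene","top"):
    for o in("lid","parts_box","jamb","door_block","pin","try_square","sanding_block","screwdriver"):
        print(n,o,[(np.round(r["location"]).tolist(),round(r["score"],2)) for r in models.recognise(o,ims[n])])
cv2.imwrite("pics/both.png",cv2.resize(np.hstack([ims["scene"]["pixels"],ims["top"]["pixels"]]),(800,300)))
E
python3 a.py
```

```text
pics
{'clock': 0.0, 'joint_positions': array([-1.27024671,  0.69001225, -0.19454059,  1.56635507,  0.15733667,
        0.90251526, -0.21511728]), 'joint_velocities': array([ 0.0005002 , -0.00143328,  0.00015894,  0.00090993, -0.00202367,
       -0.00058019,  0.00093723]), 'tau': array([ 4.48034225e-04, -5.27566302e+01, -1.26707789e+00, -1.53426486e+01,
       -5.26687992e-02,  6.73196657e-03,  1.79823228e-04]), 'tcp_pos': array([0.16461298, 0.60221142, 0.21229019]), 'tool_rot': array([-3.13970662e+00,  1.48903218e-04,  2.87495495e+00]), 'force': array([ 0.79617212,  0.37158158, -0.21340907]), 'moment': array([-0.06099165, -0.05944189, -0.00570446]), 'grasp_force': 0.0, 'gripper_width': 0.08817005145188274} -0.0187
scene [ 1.30423574 -0.11206662  1.36324923] [-0.52577486  0.07053424 -0.84769435] -0.04655378094076348
top [ 0.33588348 -0.0327814   1.47062784] [ 0.14692156  0.00720658 -0.98912189] -0.10889445455121217
wrist [0.091746   0.62264387 0.38273295] [ 0.28216616 -0.07841803 -0.95615525] -0.00655561560555142
scene lid [([320.0, 172.0], 0.97), ([385.0, 157.0], 0.73), ([367.0, 212.0], 0.66)]
scene parts_box [([363.0, 232.0], 0.64)]
scene jamb [([211.0, 232.0], 0.81)]
scene door_block []
scene pin []
scene try_square [([138.0, 229.0], 0.51)]
scene sanding_block [([410.0, 198.0], 0.84)]
scene screwdriver [([208.0, 230.0], 0.61), ([245.0, 276.0], 0.53)]
top lid [([214.0, 289.0], 0.81), ([117.0, 302.0], 0.71), ([167.0, 204.0], 0.64)]
top parts_box []
top jamb [([371.0, 205.0], 0.57), ([371.0, 131.0], 0.54)]
top door_block []
top pin []
top try_square [([456.0, 217.0], 0.82)]
top sanding_block [([102.0, 228.0], 0.67)]
top screwdriver [([329.0, 141.0], 0.56)]
```

View pics/top0.png

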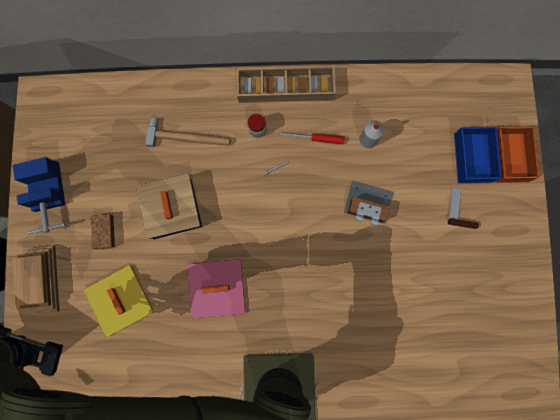

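View pics/scene0.png

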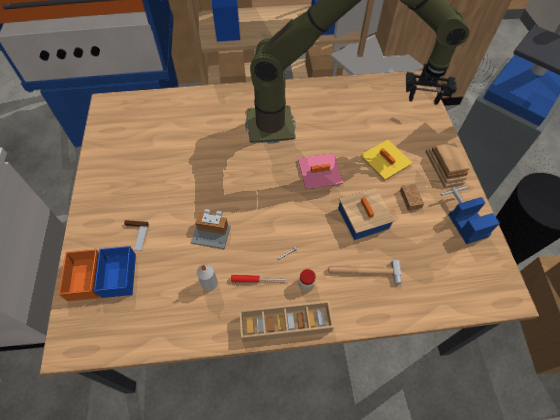

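The top picture shows three lid candidates: plywood on the blue box at (167,204), pink at (214,289) and yellow at (117,302). I choose the plywood one. The jamb is at (370,203), and the bench between them around (265,230) is free.

```bash
cat > b.py <<'E'
from h import *
im=vision.get_image("top");p=im["pixels"]
x,y=167,204;a=cv2.resize(p[y-45:y+45,x-45:x+45],(390,390),interpolation=2)
x,y=368,203;b=cv2.resize(p[y-35:y+35,x-35:x+35],(390,390),interpolation=2)
cv2.imwrite("pics/crop1.png",np.hstack([a,b]))
hsv=cv2.cvtColor(p,40)
m=cv2.inRange(hsv,(3,150,120),(16,255,255));m2=np.zeros_like(m);m2[175:235,140:200]=m[175:235,140:200]
ys,xs=np.nonzero(m2);r=cv2.minAreaRect(np.c_[xs,ys].astype(np.float32));print(len(xs),r)
bx=cv2.boxPoints(r);W=onz(bx,im,0.09);print(W.round(4));
w=onz(np.c_[xs,ys],im,0.092);c=w.mean(0);u=np.linalg.svd((w-c)[:,:2],full_matrices=0)[2][0];print("handle",c,np.degrees(np.arctan2(u[1],u[0])))
print("pin etc",onz([(276,167),(265,230),(214,289),(101,230)],im,0).round(3))
for o in("lid","jamb"):
  for r in models.regions_of(o,im):
    q=cv2.minAreaRect(np.argwhere(r["pixels"])[:,::-1].astype(np.float32));z=.07 if o=="lid" else .06
    B=onz(cv2.boxPoints(q),im,z);e=B[1]-B[0];f=B[2]-B[1]
    print(o,r["score"],np.round(r["location"]),B.mean(0).round(4),np.linalg.norm(e),np.linalg.norm(f),np.degrees(np.arctan2(e[1],e[0])))
E
python3 b.py
```

```text
143 ((164.9423065185547, 204.2115478515625), (26.671794891357422, 5.295135974884033), 78.69007110595703)
[[0.579  0.331  0.09  ]
 [0.5817 0.3158 0.09  ]
 [0.5052 0.2997 0.09  ]
 [0.5026 0.3147 0.09  ]]
handle [0.54174743 0.31456179 0.092     ] -167.89570263205098
pin etc [[ 0.663 -0.005  0.   ]
 [ 0.469  0.032  0.   ]
 [ 0.296  0.188  0.   ]
 [ 0.48   0.537  0.   ]]
lid 0.88 [168. 203.] [0.5398 0.3138 0.07  ] 0.166056674310701 0.16387665749503022 -78.43574845305693
lid 0.88 [216. 289.] [0.3002 0.1718 0.07  ] 0.15761756812578256 0.15276855419697968 -85.95870120393063
lid 0.82 [118. 301.] [0.2678 0.4563 0.07  ] 0.1602060400288353 0.15728850088086108 -64.61697562774498
lid 0.32 [366. 202.] [ 0.5313 -0.2693  0.07  ] 0.11121207134575378 0.12971528012171976 -17.72368331157967
lid 0.24 [455. 217.] [ 0.5143 -0.55    0.07  ] 0.11895994153988834 0.09156474743981485 -7.526091151019184
jamb 0.64 [368. 201.] [ 0.5343 -0.2705  0.06  ] 0.11031497238904733 0.12341497130519784 -17.15803382716279
```

View pics/crop1.png

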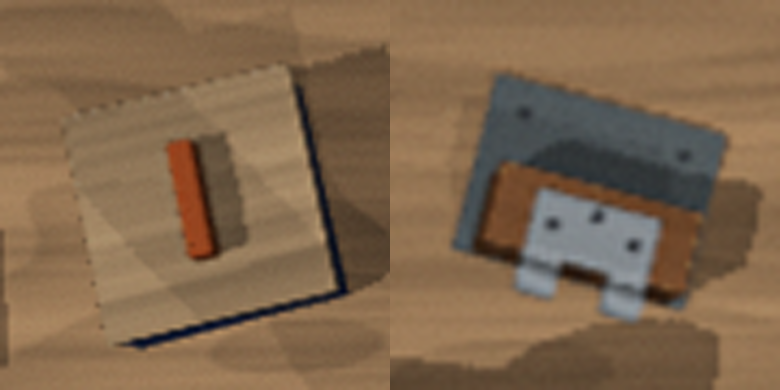

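Crop: the natural plywood lid with the orange handle sits on the blue box (blue rims visible), so the choice holds. Right: jamb with two knuckles facing the robot. I'm moving above the lid.

```bash
python3 -m jog '[{"xyz":[-49,-20,0],"yaw":0},{"xyz":[-49,-20,0],"yaw":0},{"xyz":[-49,-20,0],"yaw":0},{"xyz":[-49,-20,0],"yaw":0},{"xyz":[-49,-20,0],"yaw":0},{"xyz":[-49,-20,0],"yaw":0},{"xyz":[-49,-20,0],"yaw":0},{"xyz":[-49,-20,0],"yaw":0},{"xyz":[-49,-20,0],"yaw":0},{"xyz":[0,0,0],"yaw":-9},{"xyz":[0,0,0],"yaw":-9},{"xyz":[0,0,0],"yaw":-9}]' 1
cat > go.py <<'E'
# world goal -> shift in present tool axes (mm) and tool yaw (deg)
import sys
from h import *
from scipy.spatial.transform import Rotation as Ro
def to(x,y,z,yaw):
    s=telemetry.state();R=Ro.from_euler("xyz",s["tool_rot"]);d=R.inv().apply(np.array([x,y,z])-s["tcp_pos"])*1000
    dy=-((yaw-np.degrees(s["tool_rot"][2])+180)%360-180)
    print("t",round(s["clock"],2),"tcp",s["tcp_pos"].round(4),"rot",np.degrees(s["tool_rot"]).round(2),"-> shift now",d.round(1),"yaw",round(dy,1),"F",s["force"].round(1),"w",round(s["gripper_width"],4),round(s["grasp_force"],1), "j7",s["joint_positions"][6].round(2))
if __name__=="__main__": to(*map(float,sys.argv[1:]))
E
cat > c.py <<'E'
from h import *
im=vision.get_image("wrist");p=im["pixels"];cv2.imwrite("pics/w1.png",p)
m=cv2.inRange(cv2.cvtColor(p,40),(3,150,90),(16,255,255));n,l,st,_=cv2.connectedComponentsWithStats(m)
k=1+st[1:,4].argmax();ys,xs=np.nonzero(l==k)
w=onz(np.c_[xs,ys],im,0.094);r=cv2.minAreaRect(w[:,:2].astype(np.float32));print(st[k],r,cv2.boxPoints(r))
E
python3 c.py; python3 go.py .5415 .3145 .13 192
```

```text
clock: 2.6
tcp_pos: [0.5428, 0.3128, 0.2131]
tool_rot: [3.141, -0.0, -2.932]
force: [-0.1, 0.8, 0.0]
gripper_width: 0.0879
grasp_force: 0.0
[ 268  150   18   80 1404] ((0.5396984219551086, 0.3135800063610077), (0.07904453575611115, 0.01671079732477665), 12.542803764343262) [[0.49930483 0.313153  ]
 [0.5029339  0.296841  ]
 [0.580092   0.314007  ]
 [0.5764629  0.33031902]]
t 2.65 tcp [0.5429 0.3127 0.213 ] rot [ 180.     -0.   -167.76] -> shift now [ 1.   2.1 83. ] yaw 0.2 F [-0.4 -0.1  0.2] w 0.0881 0.0 j7 0.92
```

View pics/w1.png

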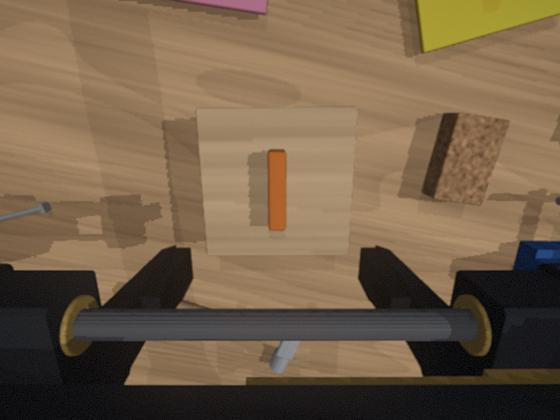

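The wrist picture shows the plywood lid with its handle at (277,190), upright in the picture, so it is square to the gripper. I'm descending to grip.

```bash
python3 -m jog '[{"xyz":[2.6,1.7,45],"yaw":-0.2},{"xyz":[0,0,45],"yaw":0},{"xyz":[0,0,25],"yaw":0},{"xyz":[0,0,15],"yaw":0},{"xyz":[0,0,8],"yaw":0},{"xyz":[0,0,0],"yaw":0}]' && python3 -m jog '[{"xyz":[0,0,0],"yaw":0},{"xyz":[0,0,0],"yaw":0},{"xyz":[0,0,0],"yaw":0},{"xyz":[0,0,0],"yaw":0},{"xyz":[0,0,0],"yaw":0},{"xyz":[0,0,0],"yaw":0}]' -1; python3 go.py .5 .04 .2 180
```

```text
clock: 3.4
tcp_pos: [0.5401, 0.3143, 0.0754]
tool_rot: [3.141, 0.001, -2.934]
force: [-0.9, -0.0, 0.8]
gripper_width: 0.0882
grasp_force: 0.0
clock: 4.15
tcp_pos: [0.5398, 0.3142, 0.0751]
tool_rot: [3.142, 0.0, -2.934]
force: [-0.3, -0.1, -0.3]
gripper_width: 0.0301
grasp_force: 0.0
t 4.15 tcp [0.5398 0.3142 0.0751] rot [ 180.      0.   -168.09] -> shift now [  95.5 -260.  -124.9] yaw 11.9 F [-0.3 -0.1 -0.3] w 0.0301 0.0 j7 0.83
```

```bash
python3 -m jog '[{"xyz":[0,0,0],"yaw":0},{"xyz":[0,0,0],"yaw":0},{"xyz":[0,0,-8],"yaw":0},{"xyz":[0,0,-15],"yaw":0},{"xyz":[0,0,-20],"yaw":0},{"xyz":[0,0,-25],"yaw":0},{"xyz":[0,0,-20],"yaw":0},{"xyz":[0,0,0],"yaw":0}]' && python3 -m jog '[{"xyz":[6.5,-20,0],"yaw":0},{"xyz":[13.5,-40,0],"yaw":0},{"xyz":[13.5,-40,0],"yaw":0},{"xyz":[13.5,-40,0],"yaw":0},{"xyz":[13.5,-40,0],"yaw":0},{"xyz":[13.5,-40,0],"yaw":0},{"xyz":[13.5,-40,0],"yaw":0},{"xyz":[6.5,-20,0],"yaw":0},{"xyz":[0,0,0],"yaw":0},{"xyz":[0,0,0],"yaw":0}]'
cat > d.py <<'E'
from h import *
im=vision.get_image("top");im2=vision.get_image("wrist");cv2.imwrite("pics/tw.png",cv2.resize(np.hstack([im["pixels"],im2["pixels"]]),(800,300)))
E
python3 d.py
```

```text
clock: 5.15
tcp_pos: [0.541, 0.3151, 0.1656]
tool_rot: [3.14, 0.004, -2.934]
force: [0.0, 0.1, 0.1]
gripper_width: 0.0006
grasp_force: 0.0
clock: 6.4
tcp_pos: [0.5058, 0.0223, 0.1631]
tool_rot: [3.14, 0.001, -2.932]
force: [0.6, -0.0, 0.4]
gripper_width: 0.0004
grasp_force: 0.0
```

View pics/tw.png

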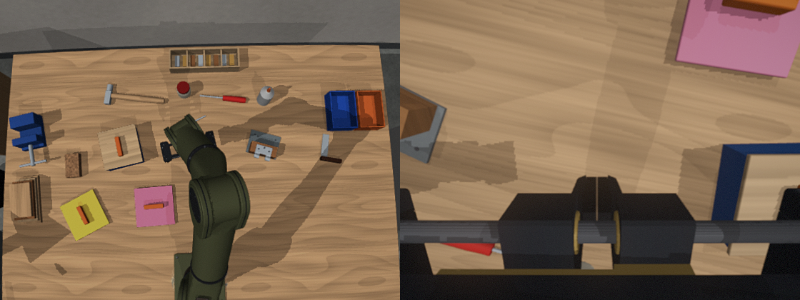

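The picture shows an empty gripper over the free bench, with the lid still on the box at (120,147). I lifted before the grip had built up, so I'm going back with the gripper open and will look again.

```bash
python3 -m jog '[{"xyz":[-6.5,20,-30],"yaw":0},{"xyz":[-13.5,40,-20],"yaw":0},{"xyz":[-13.5,40,0],"yaw":0},{"xyz":[-13.5,40,0],"yaw":0},{"xyz":[-13.5,40,0],"yaw":0},{"xyz":[-13.5,40,0],"yaw":0},{"xyz":[-13.5,40,0],"yaw":0},{"xyz":[-6.5,20,0],"yaw":0},{"xyz":[0,0,0],"yaw":0}]' 1
python3 c.py;python3 go.py .54 .314 .075 192.3
```

```text
clock: 7.62
tcp_pos: [0.5384, 0.3175, 0.2129]
tool_rot: [3.14, -0.0, -2.929]
force: [-0.3, -0.7, 0.0]
gripper_width: 0.0873
grasp_force: 0.0
[ 262  153   18   81 1398] ((0.539832592010498, 0.3134955167770386), (0.08044354617595673, 0.016730697825551033), 12.424764633178711) [[0.49875295 0.3130109 ]
 [0.5023527  0.29667208]
 [0.58091223 0.31398013]
 [0.57731247 0.33031896]]
t 7.67 tcp [0.539  0.315  0.2128] rot [-1.7999e+02 -4.0000e-02 -1.6795e+02] -> shift now [ -0.9  -1.2 137.8] yaw -0.2 F [-0.9 -0.6  0.3] w 0.0879 0.0 j7 0.89
```

View pics/w1.png

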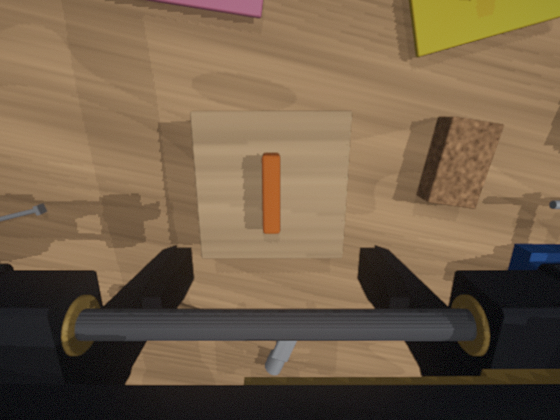

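The lid lies unmoved. I'll descend and wait longer for the grip this time.

```bash
python3 -m jog '[{"xyz":[-1,-1,45],"yaw":0},{"xyz":[0,0,45],"yaw":0},{"xyz":[0,0,25],"yaw":0},{"xyz":[0,0,15],"yaw":0},{"xyz":[0,0,8],"yaw":0},{"xyz":[0,0,0],"yaw":0}]' && python3 -m jog '[{"xyz":[0,0,0],"yaw":0},{"xyz":[0,0,0],"yaw":0},{"xyz":[0,0,0],"yaw":0},{"xyz":[0,0,0],"yaw":0},{"xyz":[0,0,0],"yaw":0},{"xyz":[0,0,0],"yaw":0},{"xyz":[0,0,0],"yaw":0},{"xyz":[0,0,0],"yaw":0},{"xyz":[0,0,0],"yaw":0},{"xyz":[0,0,0],"yaw":0},{"xyz":[0,0,0],"yaw":0},{"xyz":[0,0,0],"yaw":0}]' -1
```

```text
clock: 8.43
tcp_pos: [0.5412, 0.3132, 0.0754]
tool_rot: [3.142, 0.0, -2.934]
force: [0.5, -0.5, 0.3]
gripper_width: 0.0886
grasp_force: 0.0
clock: 9.93
tcp_pos: [0.541, 0.3134, 0.0751]
tool_rot: [3.141, 0.0, -2.934]
force: [-0.4, 1.0, 0.3]
gripper_width: 0.0002
grasp_force: 0.0
```

It closed on nothing, so I'm looking at the gripper now, in the wrist and scene pictures.

```bash
cat > e.py <<'E'
from h import *
s=telemetry.state()
im2=vision.get_image("scene");im=vision.get_image("wrist")
R=np.array(im["R"]);print(-R.T@np.array(im["t"]),R[2])
P=[s["tcp_pos"],s["tcp_pos"]+[0,0,.019],[.54,.3138,.096]]
print(proj(P,im),proj(P,im2))
q=proj(P,im2)[0].astype(int);a=im2["pixels"][q[1]-60:q[1]+60,q[0]-80:q[0]+80]
cv2.imwrite("pics/e.png",cv2.resize(np.hstack([im["pixels"],cv2.resize(a,(560,420),interpolation=2)]),(800,300)))
E
python3 e.py
```

```text
[0.4669805  0.2977835  0.24546491] [ 0.28647593  0.06112242 -0.95613576]
[[275.02169114 243.91275366]
 [275.02320963 258.18973257]
 [276.09056165 258.2701984 ]] [[366.00873649 207.63756739]
 [366.9646992  204.94935051]
 [367.09844896 204.45081591]]
```

View pics/e.png

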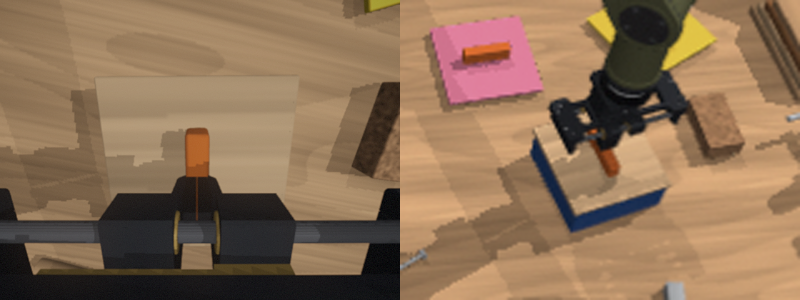

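The wrist half shows shut fingers at (197,180), drawn over the handle's near half at (197,150). The tips look to be above the handle top rather than beside it. I'll test with a gentle downward touch.

```bash
python3 -m jog '[{"xyz":[0,0,2],"yaw":0},{"xyz":[0,0,0],"yaw":0}]'|grep -E "tcp|force"; python3 -m jog '[{"xyz":[0,0,2],"yaw":0},{"xyz":[0,0,0],"yaw":0}]'|grep -E "tcp|force";python3 - <<'E'
from h import *
im=vision.get_image("wrist");print(proj([[.501,.305,.096],[.501,.305,.07],[.531,.3115,.071]],im))
cv2.imwrite("pics/f.png",cv2.resize(im["pixels"][150:340,175:375],(800,760)[:1]+(600,),interpolation=2))
E
```

```text
tcp_pos: [0.5408, 0.3133, 0.0729]
force: [-0.0, 0.2, 0.4]
grasp_force: 0.0
tcp_pos: [0.541, 0.3134, 0.071]
force: [0.3, -0.9, 0.4]
grasp_force: 0.0
[[275.06159003 187.54950409]
 [275.05506515 176.86726552]
 [275.32239557 228.1300792 ]]
```

View pics/f.png

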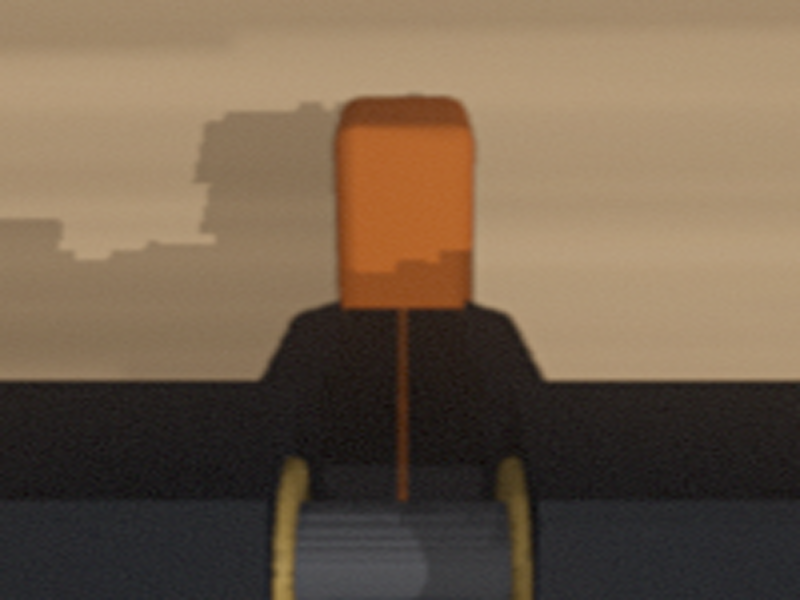

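The crop shows the shut fingers drawn over the handle, with the handle's near end at picture row ~181, as predicted. There is no force yet, so I'm lowering further in small steps until contact.

```bash
for i in 1 2 3; do python3 -m jog '[{"xyz":[0,0,2],"yaw":0},{"xyz":[0,0,0],"yaw":0}]'|grep -E "tcp|force: \["; done
```

```text
tcp_pos: [0.5411, 0.3134, 0.0709]
force: [-3.0, -1.6, 12.6]
tcp_pos: [0.5411, 0.3134, 0.0708]
force: [-6.8, -4.6, 26.7]
tcp_pos: [0.5411, 0.3134, 0.0708]
force: [-9.8, -7.1, 39.1]
```

Contact at a reported z of 0.071 means either the handle top (with a height bias) or the lid board. I'll back off, open, and lower with the open fingers beside the handle to tell which.

```bash
python3 -m jog '[{"xyz":[0,0,-12],"yaw":0},{"xyz":[0,0,0],"yaw":0},{"xyz":[0,0,0],"yaw":0},{"xyz":[0,0,0],"yaw":0},{"xyz":[0,0,0],"yaw":0},{"xyz":[0,0,0],"yaw":0},{"xyz":[0,0,6],"yaw":0},{"xyz":[0,0,0],"yaw":0}]' 1|grep -E "tcp|force: \[|width"; for i in 1 2 3 ; do python3 -m jog '[{"xyz":[0,0,3],"yaw":0},{"xyz":[0,0,0],"yaw":0}]'|grep -E "tcp|force: \["; done
```

```text
tcp_pos: [0.5406, 0.3131, 0.0704]
force: [-0.2, 0.2, -0.3]
gripper_width: 0.0786
tcp_pos: [0.5409, 0.3133, 0.0679]
force: [-0.0, 0.5, -0.4]
tcp_pos: [0.5409, 0.3133, 0.0649]
force: [0.4, -0.5, -0.3]
tcp_pos: [0.5408, 0.3133, 0.0619]
force: [-0.3, -0.3, -0.5]
```

Open, it goes lower without contact, so the earlier touch was the handle top (0.096). The fingertips really stand about 25 mm above the reported TCP. I'm lowering another 10 mm and gripping.

```bash
for i in 1 2 ; do python3 -m jog '[{"xyz":[0,0,5],"yaw":0},{"xyz":[0,0,0],"yaw":0}]'|grep -E "tcp|force: \["; done; python3 -m jog '[{"xyz":[0,0,0],"yaw":0},{"xyz":[0,0,0],"yaw":0},{"xyz":[0,0,0],"yaw":0},{"xyz":[0,0,0],"yaw":0},{"xyz":[0,0,0],"yaw":0},{"xyz":[0,0,0],"yaw":0},{"xyz":[0,0,0],"yaw":0},{"xyz":[0,0,0],"yaw":0},{"xyz":[0,0,0],"yaw":0},{"xyz":[0,0,0],"yaw":0},{"xyz":[0,0,0],"yaw":0}]' -1
```

```text
tcp_pos: [0.5407, 0.3132, 0.0566]
force: [-0.2, 0.5, 0.5]
tcp_pos: [0.5407, 0.3132, 0.0516]
force: [-0.1, 0.2, -0.2]
clock: 14.95
tcp_pos: [0.541, 0.3135, 0.0521]
tool_rot: [3.141, 0.0, -2.934]
force: [0.0, 1.2, -0.9]
gripper_width: 0.018
grasp_force: 30.0
```

Gripped (18 mm, 30 N). I'm lifting and carrying it.

```bash
python3 -m jog '[{"xyz":[0,0,-8],"yaw":0},{"xyz":[0,0,-15],"yaw":0},{"xyz":[0,0,-25],"yaw":0},{"xyz":[0,0,-25],"yaw":0},{"xyz":[0,0,-12],"yaw":0},{"xyz":[0,0,0],"yaw":0}]' && python3 -m jog '[{"xyz":[6.5,-20,0],"yaw":0},{"xyz":[13.5,-40,0],"yaw":0},{"xyz":[13.5,-40,0],"yaw":0},{"xyz":[13.5,-40,0],"yaw":0},{"xyz":[13.5,-40,0],"yaw":0},{"xyz":[13.5,-40,0],"yaw":0},{"xyz":[13.5,-40,0],"yaw":0},{"xyz":[6.5,-20,0],"yaw":0},{"xyz":[0,0,0],"yaw":0},{"xyz":[0,0,0],"yaw":0}]'; python3 go.py .505 .02 0 192
```

```text
clock: 15.7
tcp_pos: [0.5415, 0.3136, 0.1382]
tool_rot: [3.141, 0.002, -2.934]
force: [-0.5, -0.2, -2.6]
gripper_width: 0.0176
grasp_force: 30.0
clock: 16.95
tcp_pos: [0.507, 0.0217, 0.1369]
tool_rot: [3.14, 0.0, -2.932]
force: [-0.2, 0.1, -2.6]
gripper_width: 0.0173
grasp_force: 30.0
t 16.95 tcp [0.507  0.0217 0.1369] rot [ 1.7991e+02  2.0000e-02 -1.6800e+02] -> shift now [  2.4  -1.5 136.9] yaw 0.0 F [-0.2  0.1 -2.6] w 0.0173 30.0 j7 1.18
```

```bash
python3 -m jog '[{"xyz":[0,0,30],"yaw":0},{"xyz":[0,0,40],"yaw":0},{"xyz":[0,0,35],"yaw":0},{"xyz":[0,0,20],"yaw":0},{"xyz":[0,0,8],"yaw":0},{"xyz":[0,0,0],"yaw":0}]'|grep -E "tcp|force: \["; for i in 1 2; do python3 -m jog '[{"xyz":[0,0,3],"yaw":0},{"xyz":[0,0,0],"yaw":0}]'|grep -E "tcp|force: \["; done
```

```text
tcp_pos: [0.507, 0.0213, 0.004]
force: [-0.2, 0.2, -2.7]
tcp_pos: [0.5073, 0.0201, 0.0016]
force: [0.1, -0.4, -2.0]
tcp_pos: [0.5069, 0.02, -0.0019]
force: [-0.7, 1.0, -3.5]
```

```bash
for i in 1 2; do python3 -m jog '[{"xyz":[0,0,1.5],"yaw":0},{"xyz":[0,0,0],"yaw":0}]'|grep -E "tcp|force: \["; done
```

```text
tcp_pos: [0.5069, 0.0199, -0.002]
force: [-2.3, -0.3, 12.1]
tcp_pos: [0.5069, 0.0199, -0.002]
force: [-5.6, 0.1, 29.4]
```

The lid is down on the bench. I'm releasing, rising and going back over the box.

```bash
python3 -m jog '[{"xyz":[0,0,-3],"yaw":0},{"xyz":[0,0,0],"yaw":0},{"xyz":[0,0,0],"yaw":0},{"xyz":[0,0,0],"yaw":0},{"xyz":[0,0,-20],"yaw":0},{"xyz":[0,0,-50],"yaw":0},{"xyz":[0,0,-60],"yaw":0},{"xyz":[0,0,-60],"yaw":0}]' 1|grep -E "tcp|width"; python3 -m jog '[{"xyz":[-6,20,-8],"yaw":0},{"xyz":[-13.5,40,0],"yaw":0},{"xyz":[-13.5,40,0],"yaw":0},{"xyz":[-13.5,40,0],"yaw":0},{"xyz":[-13.5,40,0],"yaw":0},{"xyz":[-13.5,40,0],"yaw":0},{"xyz":[-13.5,40,0],"yaw":0},{"xyz":[-6,20,0],"yaw":0},{"xyz":[0,0,0],"yaw":0},{"xyz":[0,0,0],"yaw":0}]'
python3 - <<'E'
from h import *
im=vision.get_image("wrist");t=vision.get_image("top");sc=vision.get_image("scene")
np.savez("box.npz",**{k:im[k] for k in("pixels","camera_matrix","k1","R","t")})
for o in("door_block","door_bore","parts_box","jamb"):
  for n,i in(("w",im),("t",t),("s",sc)):
    for r in models.recognise(o,i)[:2]: print(n,o,np.round(r["location"],1),round(r["score"],2))
p=np.vstack([im["pixels"][60:320,130:430]]);q=t["pixels"][130:290,100:284]
cv2.imwrite("pics/g.png",np.hstack([cv2.resize(p,(520,450)),cv2.resize(q,(280,244))[:, :].repeat(1,0) if 0 else cv2.copyMakeBorder(cv2.resize(q,(280,244)),0,206,0,0,0)]))
E
python3 go.py .54 .3138 .2 192.3
```

```text
tcp_pos: [0.5063, 0.0198, 0.1896]
gripper_width: 0.0881
clock: 20.95
tcp_pos: [0.5402, 0.3106, 0.1955]
tool_rot: [-3.139, -0.001, -2.936]
force: [0.8, -0.5, -0.9]
gripper_width: 0.0882
grasp_force: 0.0
w door_block [284.6 180.2] 0.64
s door_block [364.3 213.6] 0.54
w door_bore [286.2 179.1] 0.68
s door_bore [363.1 214.6] 0.58
w parts_box [264.3 185.1] 0.94
t parts_box [185.9 199.1] 0.91
s parts_box [362.3 218.5] 0.75
t jamb [366.1 200.9] 0.98
s jamb [210.4 232.3] 0.77
t 21.7 tcp [0.54   0.3132 0.1961] rot [ 179.99    0.   -168.08] -> shift now [-0.1  0.6 -3.9] yaw -0.4 F [ 0.8 -0.1 -0. ] w 0.088 0.0 j7 0.85
```

View pics/g.png

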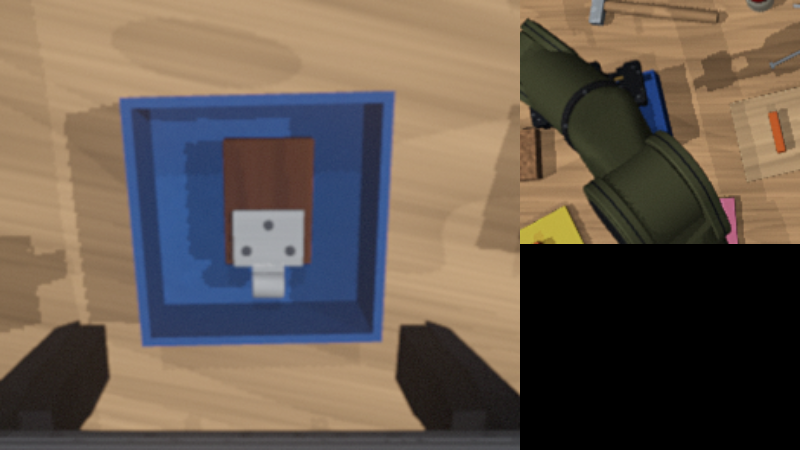

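The picture shows the door block in the box at crop (268,200), knuckle at (268,283) pointing away from the robot. At right the lid lies flat on the bench. I'll fit its pose by silhouette.

```bash
cat > fit.py <<'E'
from h import *
from scipy.optimize import minimize
def box(x0,x1,y0,y1,z0,z1): return np.array([[x,y,z] for x in(x0,x1) for y in(y0,y1) for z in(z0,z1)],float)
a=np.linspace(0,2*np.pi,16,endpoint=False)
def tube(cx,cy,cz,l): return np.array([[cx+9*np.cos(t),cy+s*l/2,cz+9*np.sin(t)] for t in a for s in(-1,1)])
DOOR=[box(-40,40,-28,28,0,18),tube(53,0,19.5,20)]
JAMB=[box(-22,22,-55,55,0,60),tube(-35,23,61.5,20),tube(-35,-23,61.5,20)]
def sil(parts,x,y,z,yaw,im,S=4):
    c,s=np.cos(yaw),np.sin(yaw);R=np.array([[c,-s,0],[s,c,0],[0,0,1]])
    m=np.zeros((420*S,560*S),np.uint8)
    for P in parts:
        q=(proj(P/1000@R.T+[x,y,z],im)+.5)*S
        cv2.fillConvexPoly(m,cv2.convexHull(q.astype(np.int32)),1)
    return cv2.resize(m.astype(np.float32),(560,420),interpolation=cv2.INTER_AREA)
def fit(parts,mask,im,p0,z=None,ign=None):
    M=mask.astype(np.float32);u=np.array([.01,.01,.1,.01]);w=1-(ign if ign is not None else 0)
    def f(q):
        v=p0+q*u[:len(q)];zz=z if z is not None else v[3]
        return (np.abs(sil(parts,v[0],v[1],zz,v[2],im)-M)*w).sum()/M.sum()
    n=len(p0);sx=np.vstack([np.zeros(n),np.eye(n)])
    r=minimize(f,np.zeros(n),method="Nelder-Mead",options=dict(initial_simplex=sx,xatol=1e-3,fatol=1e-5,maxiter=250))
    r=minimize(f,r.x,method="Nelder-Mead",options=dict(initial_simplex=r.x+.3*sx,xatol=1e-3,fatol=1e-5,maxiter=250))
    return p0+r.x*u[:n],r.fun
E
cat > k.py <<'E'
from fit import *
im=vision.get_image("wrist");r=models.regions_of("door_block",im);print([(x["score"],x["pixels"].sum(),x["location"]) for x in r])
m=r[0]["pixels"];p,e=fit(DOOR,m,im,np.array([.53,.314,np.radians(12)]),z=.02)
print(p[:2].round(4),np.degrees(p[2]),e)
# independent mask: dark wood + leaf, by colour inside box
B=cv2.cvtColor(im["pixels"],40);m2=((B[...,0]<25)|(B[...,0]>165)|(B[...,1]<60)).astype(np.uint8)
roi=cv2.dilate(m.astype(np.uint8),np.ones((9,9)));m2&=roi
p2,e2=fit(DOOR,m2,im,p.copy(),z=.02);print(p2[:2].round(4),np.degrees(p2[2]),e2,m2.sum())
t=vision.get_image("top")
for R in models.regions_of("lid",t)[:5]:
    q=cv2.minAreaRect(np.argwhere(R["pixels"])[:,::-1].astype(np.float32));print("lid",R["score"],R["location"],onz(cv2.boxPoints(q),t,.016).mean(0).round(4))
E
python3 k.py
```

```text
[(0.61, np.int64(4070), [282.6, 178.7]), (0.21, np.int64(6352), [473.4, 161.7])]
[0.5294 0.3185] 11.857553790127046 0.053977273404598236
[0.5304 0.3185] 12.027007296692593 0.055507101118564606 4013
lid 0.92 [119.1, 299.5] [0.2661 0.4748 0.016 ]
lid 0.64 [271.4, 216.1] [0.5064 0.0192 0.016 ]
```

```bash
python3 -m jog '[{"xyz":[2.5,7.5,0],"yaw":0},{"xyz":[0,0,40],"yaw":0},{"xyz":[0,0,50],"yaw":0},{"xyz":[0,0,40],"yaw":0},{"xyz":[0,0,20],"yaw":0},{"xyz":[0,0,0],"yaw":0}]' 0.6 | grep -E "tcp|tool|force: \[|width"
python3 -m jog '[{"xyz":[0,0,15],"yaw":0},{"xyz":[0,0,15],"yaw":0},{"xyz":[0,0,0],"yaw":0}]' | grep -E "tcp|force: \["
python3 -m jog '[{"xyz":[0,0,10],"yaw":0},{"xyz":[0,0,8],"yaw":0},{"xyz":[0,0,0],"yaw":0}]' | grep -E "tcp|force: \["
python3 go.py .536 .320 -.010 192
```

```text
tcp_pos: [0.5353, 0.3201, 0.0453]
tool_rot: [-3.141, -0.002, -2.933]
force: [0.0, -0.1, -0.8]
gripper_width: 0.0708
tcp_pos: [0.5354, 0.3194, 0.0151]
force: [0.3, 0.1, -0.7]
tcp_pos: [0.5356, 0.3197, -0.0026]
force: [0.2, 0.6, 0.0]
t 23.4 tcp [ 0.5356  0.3197 -0.0026] rot [-1.7997e+02 -6.0000e-02 -1.6808e+02] -> shift now [-0.5  0.2  7.4] yaw -0.1 F [0.2 0.6 0. ] w 0.0702 0.0 j7 0.71
```

Clear of the walls. I'm going the last 7 mm, gripping, then lifting.

```bash
python3 -m jog '[{"xyz":[0,0,7],"yaw":0},{"xyz":[0,0,0],"yaw":0}]' | grep -E "tcp|force: \["
python3 -m jog '[{"xyz":[0,0,0],"yaw":0},{"xyz":[0,0,0],"yaw":0},{"xyz":[0,0,0],"yaw":0},{"xyz":[0,0,0],"yaw":0},{"xyz":[0,0,0],"yaw":0},{"xyz":[0,0,0],"yaw":0}]' -1 | grep -E "tcp|force|width"
```

```text
tcp_pos: [0.5357, 0.3198, -0.0093]
force: [-0.2, -0.3, -0.4]
tcp_pos: [0.5361, 0.3201, -0.0087]
force: [-0.5, 0.1, 2.3]
gripper_width: 0.0559
grasp_force: 30.0
```

```bash
python3 -m jog '[{"xyz":[0,0,-8],"yaw":0},{"xyz":[0,0,-20],"yaw":0},{"xyz":[0,0,-40],"yaw":0},{"xyz":[0,0,-45],"yaw":0},{"xyz":[0,0,-45],"yaw":0},{"xyz":[0,0,-45],"yaw":0},{"xyz":[0,0,-40],"yaw":0},{"xyz":[0,0,-15],"yaw":0},{"xyz":[0,0,0],"yaw":0}]' | grep -E "tcp|tool|force|width"
python3 -m jog '[{"xyz":[3,-20,0],"yaw":0},{"xyz":[5.5,-45,0],"yaw":0},{"xyz":[5.5,-45,0],"yaw":0},{"xyz":[5.5,-45,0],"yaw":0},{"xyz":[5.5,-45,0],"yaw":0},{"xyz":[5.5,-45,0],"yaw":0},{"xyz":[5.5,-45,0],"yaw":0},{"xyz":[5.5,-45,0],"yaw":0},{"xyz":[5.5,-45,0],"yaw":0},{"xyz":[5.5,-45,0],"yaw":0},{"xyz":[5.5,-45,0],"yaw":0},{"xyz":[5.5,-45,0],"yaw":0}]' | grep -E "tcp|tool|force|width"
python3 -m jog '[{"xyz":[5.5,-45,0],"yaw":0},{"xyz":[5,-35,0],"yaw":0},{"xyz":[0,0,0],"yaw":7},{"xyz":[0,0,0],"yaw":8},{"xyz":[0,0,0],"yaw":8},{"xyz":[0,0,0],"yaw":6},{"xyz":[0,0,0],"yaw":0},{"xyz":[0,0,0],"yaw":0}]' | grep -E "clock|tcp|tool|force|width"
cat > m.py <<'E'
from fit import *
im=vision.get_image("wrist");t=vision.get_image("top");sc=vision.get_image("scene")
cv2.imwrite("pics/j1.png",np.hstack([cv2.resize(im["pixels"],(400,300)),cv2.resize(sc["pixels"][150:300,120:320],(400,300))]))
for n,i in(("w",im),("t",t),("s",sc)):
  for o in("jamb","jamb_bore","door_bore","door_block"):
    for r in models.regions_of(o,i)[:2]: print(n,o,np.round(r["location"],1),round(r["score"],2),r["pixels"].sum())
E
python3 m.py; python3 go.py .55 -.27 .25 163
```

```text
tcp_pos: [0.5361, 0.32, 0.2499]
tool_rot: [3.141, 0.001, -2.934]
force: [0.0, 0.2, -1.1]
gripper_width: 0.0557
grasp_force: 30.0
tcp_pos: [0.5779, -0.2, 0.247]
tool_rot: [3.141, -0.004, -2.935]
force: [0.6, 0.5, -1.0]
gripper_width: 0.0555
grasp_force: 30.0
clock: 28.02
tcp_pos: [0.5853, -0.278, 0.248]
tool_rot: [-3.141, -0.002, 2.845]
force: [-0.5, -0.1, -1.5]
gripper_width: 0.0558
grasp_force: 30.0
w jamb [262.3 136.6] 0.97 7965
w jamb_bore [262.9 133.1] 0.62 8323
w door_bore [277.7 251.9] 0.75 18319
w door_block [275.5 251.9] 0.81 18618
t jamb [368.6 203.1] 0.62 1471
t jamb_bore [270.2 214.5] 0.75 2893
t jamb_bore [369.7 201.4] 0.71 1554
t door_bore [379.4 178.8] 0.56 367
t door_block [381.4 179. ] 0.61 364
t door_block [372.1 131. ] 0.42 398
s jamb [211.7 233.1] 0.9 1015
s jamb_bore [212.4 226.2] 0.87 1069
s door_bore [194.6 207.5] 0.68 331
s door_block [198.9 209. ] 0.55 250
s door_block [305.5 280.9] 0.23 350
t 28.77 tcp [ 0.5865 -0.2775  0.2491] rot [180.     0.   162.92] -> shift now [37.1 -3.6 -0.9] yaw -0.1 F [-1.   0.1 -2.2] w 0.0554 30.0 j7 1.42
```

View pics/j1.png

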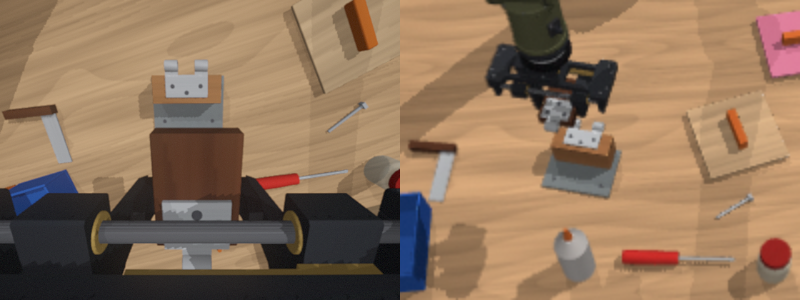

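The wrist half shows the jamb leaf with two knuckles at (187,75), the held block at (197,175) and its knuckle at (197,258). The scene half shows the block held clear above the jamb, with the lid flat at (735,135). Now I'll fit both poses numerically.

```bash
cat > n.py <<'E'
from fit import *
s=telemetry.state();T=s["tcp_pos"];yaw=s["tool_rot"][2]-np.pi
im=vision.get_image("wrist");P=im["pixels"];B=cv2.cvtColor(P,40).astype(int);H,S,V=B[...,0],B[...,1],B[...,2]
J=models.regions_of("jamb",im)[0]["pixels"];D=models.regions_of("door_block",im)[0]["pixels"]
Jd=cv2.dilate(J.astype(np.uint8),np.ones((3,3)))>0
for (c,r) in((262,135),(262,113),(225,135),(290,160),(240,93)): print((c,r),B[r,c],J[r,c])
plate=(S<70)&(V<140)
M=(Jd&~plate).astype(np.uint8);M=cv2.morphologyEx(M,cv2.MORPH_CLOSE,np.ones((7,7)));M=cv2.morphologyEx(M,cv2.MORPH_OPEN,np.ones((3,3)))
for mm,nm in((M,"jamb colour"),):
    p,e=fit(JAMB,mm,im,np.array([.52,-.27,np.radians(-17)]),z=0.);print(nm,p[:2].round(4),np.degrees(p[2]).round(2),round(e,3))
c,sn=np.cos(p[2]),np.sin(p[2]);print("bore world",p[0]-.035*c,p[1]-.035*sn)
# steel knuckles: bright blobs at front
st=((S<60)&(V>150)&(cv2.dilate(Jd.astype(np.uint8),np.ones((9,9)))>0)).astype(np.uint8)
l,L,q,C=cv2.connectedComponentsWithStats(st);k=1+q[1:,4].argmax();print("leaf",q[k],C[k])
for tp in JAMB[1:]:
    R=np.array([[c,-sn,0],[sn,c,0],[0,0,1]]);pr=proj(tp/1000@R.T+[p[0],p[1],0],im);print("pred knuckle px",pr.min(0),pr.max(0))
ys,xs=np.nonzero(L==k)
for r in range(ys.min(),ys.min()+26,3): 
    xx=xs[ys==r];print(r,xx.min(),xx.max(),len(xx),end=" | ")
print()
ign=np.zeros((420,560),np.float32);ign[265:]=1
p0=np.array([*(T[:2]-.0063*np.array([np.cos(yaw),np.sin(yaw)])),yaw,T[2]+.0287]);print("door pred",p0)
d,e=fit(DOOR,D,im,p0.copy(),ign=ign);print("door fit4",d,np.degrees(d[2]),e)
d,e=fit(DOOR,D,im,p0[:3].copy(),z=p0[3],ign=ign);print("door fit3",d,e, "yaw tcp",np.degrees(yaw))
E
python3 n.py
```

```text
(262, 135) [ 10  51 134] True
(262, 113) [105   6 171] True
(225, 135) [ 14 134 148] True
(290, 160) [ 99  15 119] True
(240, 93) [105   6 158] True
jamb colour [ 0.5198 -0.2744] -16.16 0.102
bore world 0.4861529942106478 -0.26470804907954026
leaf [ 230   99   60   36 1921] [259.96668402 117.02654867]
pred knuckle px [270.89162936  80.6234171 ] [289.750093    98.47717912]
pred knuckle px [227.74514267  81.34610307] [248.09158568  99.18869647]
99 247 289 16 | 102 230 289 38 | 105 230 289 60 | 108 230 289 60 | 111 230 289 60 | 114 230 289 60 | 117 231 289 48 | 120 231 289 47 | 123 231 289 59 | 
door pred [ 0.58047302 -0.27560809 -0.2981069   0.27781419]
door fit4 [ 0.58120999 -0.2754695  -0.29472375  0.27462938] -16.886427164516697 0.006863663904368877
door fit3 [ 0.58059342 -0.27500675 -0.28495211] 0.017114367336034775 yaw tcp -17.08026700451119
```

```bash
cat > o.py <<'E'
from fit import *
s=telemetry.state();im=vision.get_image("wrist");P=im["pixels"];B=cv2.cvtColor(P,40).astype(int);S,V=B[...,1],B[...,2]
J=models.regions_of("jamb",im)[0]["pixels"]
for r in range(76,104,2): print(r,"".join("#" if (S[r,c]<60) else ("o" if J[r,c] else ".") for c in range(212,306)))
ys,xs=np.nonzero(J);print("J cols",[(r,xs[ys==r].min(),xs[ys==r].max()) for r in range(ys.min(),ys.max(),6)])
# fit timber+knuckles+plate(unknown length/width)
from scipy.optimize import minimize
def f(v,out=False):
    parts=JAMB+[box(-22,22+v[3]*10,-v[4]*10,v[4]*10,0,6)]
    m=sil(parts,.52+v[0]*.01,-.274+v[1]*.01,0,-.285+v[2]*.1,im);w=np.ones_like(m);w[178:]=0
    return (np.abs(m-J)*w).sum()/J.sum()
x0=np.array([0,0,0,5,5.8]);b=None
for k in range(3):
    sx=np.vstack([x0,x0+np.diag([.5,.5,.4,1,.5])*(.6**k)]);r=minimize(f,x0,method="Nelder-Mead",options=dict(initial_simplex=sx,maxiter=300,xatol=1e-3,fatol=1e-5));x0=r.x
v=r.x;yaw=-.285+v[2]*.1;x,y=.52+v[0]*.01,-.274+v[1]*.01
print("jamb",x,y,np.degrees(yaw),v[3:],r.fun,"bore",x-.035*np.cos(yaw),y-.035*np.sin(yaw))
c,sn=np.cos(yaw),np.sin(yaw);R=np.array([[c,-sn,0],[sn,c,0],[0,0,1]])
for tp in JAMB[1:]: pr=proj(tp/1000@R.T+[x,y,0],im);print("pred knuckle",pr.min(0),pr.max(0))
E
python3 o.py
```

```text
76 ..............................................................................................
78 ..............................................................................................
80 ..............................................................................................
82 ..................################..........................##################................
84 ................####################.......................###################................
86 ................####################.......................####################...............
88 ................####################o......................####################...............
90 ................#####################......................####################...............
92 .................####################......................####################...............
94 .................####################......................###################................
96 .................###################o.......................##################................
98 ..................#
[... 461 characters left out ...]
), (112, np.int64(212), np.int64(312)), (118, np.int64(212), np.int64(312)), (124, np.int64(212), np.int64(312)), (130, np.int64(213), np.int64(312)), (136, np.int64(213), np.int64(312)), (142, np.int64(214), np.int64(311)), (148, np.int64(214), np.int64(310)), (154, np.int64(215), np.int64(311)), (160, np.int64(215), np.int64(311)), (166, np.int64(216), np.int64(311)), (172, np.int64(216), np.int64(310))]
jamb 0.5204150623378122 -0.2742732427564882 -16.66736421482012 [5.73390479 6.47634079] 0.030454601076847772 bore 0.4868855516183836 -0.26423472140542653
pred knuckle [271.57727184  81.47807363] [290.37284597  99.13718648]
pred knuckle [228.41137852  81.79510209] [248.67059735  99.45570707]
```

Both fits agree with the picture: jamb knuckles are predicted to within a pixel, and the held block is within ~1 mm of expectation. The bore is at (0.4869, −0.2642) with yaw −16.7°, so I'm going above the match place.

```bash
python3 go.py .4419 -.2507 .10 163.3
```

```text
t 29.02 tcp [ 0.5865 -0.2775  0.2491] rot [180.     0.   162.92] -> shift now [146.1 -16.9 149.1] yaw -0.4 F [-0.6 -0.7 -1.8] w 0.0559 30.0 j7 1.42
```

```bash
python3 -m jog '[{"xyz":[20,-2.4,0],"yaw":0},{"xyz":[35,-4,0],"yaw":0},{"xyz":[40,-4.6,10],"yaw":0},{"xyz":[35,-4,30],"yaw":0},{"xyz":[16,-1.9,40],"yaw":0},{"xyz":[0,0,35],"yaw":-0.4},{"xyz":[0,0,24],"yaw":0},{"xyz":[0,0,10],"yaw":0},{"xyz":[0,0,0],"yaw":0},{"xyz":[0,0,0],"yaw":0}]'|grep -E "tcp|tool|force"
cat > q.py <<'E'
from fit import *
s=telemetry.state();T=s["tcp_pos"];yaw=s["tool_rot"][2]-np.pi;u=np.array([np.cos(yaw),np.sin(yaw)])
p0=np.array([*(T[:2]-.006*u),yaw,T[2]+.0287])
for n in("scene","top"):
    im=vision.get_image(n);r=models.regions_of("door_block",im)
    for o in("jamb",): 
        for q in models.regions_of(o,im)[:1]:print(n,o,q["location"],round(q["score"],2))
    X=[[.4869,-.2642,.0615],[*(p0[:2]+.053*u),p0[3]+.0195]]
    print(n,"pred px jamb bore, door bore",proj(X,im).round(1).tolist())
    P=im["pixels"];S=cv2.cvtColor(P,40)[...,1].astype(int);c,w=proj(X,im).mean(0).round().astype(int)
    Q=P[w-30:w+20,c-28:c+28];V=cv2.cvtColor(Q,40)
    cv2.imwrite(f"pics/q_{n}.png",Q)
    for row in V[::2]: print("".join("#" if a[1]<45 and a[2]>120 else("+" if a[1]<60 and a[2]>70 else ("d" if a[2]<60 else "."))for a in row))
E
python3 q.py; python3 go.py .4419 -.2507 .0133 163.3
```

```text
tcp_pos: [0.4427, -0.251, 0.1009]
tool_rot: [-3.141, 0.002, 2.85]
force: [0.9, -0.3, -1.9]
grasp_force: 30.0
scene jamb [209.9, 228.9] 0.66
scene pred px jamb bore, door bore [[212.7, 211.6], [209.4, 199.0]]
.+.ddddddd...dddddddddddddddddddddd.......ddddddddddddd.
dddddddddddddddddddddddddddddddddd............ddddddddd.
ddddddddddddddddddddddddddddddddd.....+ddddddddddddddd..
ddddddd....dddddddddd.ddddddddddddddddddddddddddddddd...
...dddd++dddddddddddddd.........ddddddddddddddddddd.d...
....d......dddddd.ddd+ddd.d...d.+...dddddddddddd+ddd....
...............dd.dddddd........d.+dddddddd.dddddddd....
...................ddddd+++########+dddddd....+dddd.....
....................ddd.##+++#+#####ddddddd.....ddd.....
......................d++d###+#+++++dddddd..............
......................+#+++#####++#dddddd...............
......................dd.##+++++++..d...................
........................#####++ddddd....................
........................++++++..........................
........................................................
.....................................
[... 1509 characters left out ...]
dddddddddddddddddddddddddddddd
ddddddddddddddddddddddddddddddddddddd.dddddddddddddddddd
dddddddd.dddddddddddddddddddddddddddd..ddddddddddddddddd
ddddddd.ddddddddddddddddddddddddddddd..ddddddddddddddddd
ddddddd.ddddddddddddddddddddddddddddd.dddddddddddddddddd
ddddddddddddddddddddddd.dddddddddddd..dddddddddddddddddd
dddddddddd..dddddd.+dddddddddddddddddddddddddddddddddddd
ddddddddddddddddd....ddd.ddddddddddddddddddddddddddddddd
dddd+.dddddddddddddddddddddddddddddddddddddddddddddddddd
......ddddddddd.+.dddddddddddddddddddddddddddddddddddddd
t 30.57 tcp [ 0.4421 -0.2508  0.1005] rot [-1.8000e+02  4.0000e-02  1.6331e+02] -> shift now [ 0.3  0.1 87.2] yaw 0.0 F [ 0.1 -0.6 -1.4] w 0.056 30.0 j7 1.3
```

The scene picture agrees with the predictions for both bores to within about a pixel. I'm descending into the gap with force checks.

```bash
python3 -m jog '[{"xyz":[0,0,20],"yaw":0},{"xyz":[0,0,20],"yaw":0},{"xyz":[0,0,10],"yaw":0},{"xyz":[0,0,5],"yaw":0},{"xyz":[0,0,0],"yaw":0},{"xyz":[0,0,0],"yaw":0}]'|grep -E "tcp|tool|force: \["
python3 go.py .4419 -.2507 .014 163.3
python3 -m jog '[{"xyz":[0,0,6],"yaw":0},{"xyz":[0,0,6],"yaw":0},{"xyz":[0,0,0],"yaw":0},{"xyz":[0,0,0],"yaw":0}]'|grep -E "tcp|tool|force: \["
python3 -m jog '[{"xyz":[0,0,6],"yaw":0},{"xyz":[0,0,6],"yaw":0},{"xyz":[0,0,0],"yaw":0},{"xyz":[0,0,0],"yaw":0}]'|grep -E "tcp|tool|force"
python3 go.py .4419 -.2507 .014 163.3
```

```text
tcp_pos: [0.4423, -0.2509, 0.0456]
tool_rot: [-3.142, 0.001, 2.85]
force: [-0.7, 0.6, -1.0]
t 31.32 tcp [ 0.4423 -0.2509  0.0456] rot [-1.8000e+02  5.0000e-02  1.6331e+02] -> shift now [ 0.5  0.1 31.6] yaw 0.0 F [-0.7  0.6 -1. ] w 0.0561 30.0 j7 1.25
tcp_pos: [0.4419, -0.2506, 0.033]
tool_rot: [3.141, -0.0, 2.85]
force: [-0.4, -0.5, -1.8]
tcp_pos: [0.4419, -0.2506, 0.021]
tool_rot: [3.141, -0.0, 2.85]
force: [1.3, 0.9, -0.8]
grasp_force: 30.0
t 32.33 tcp [ 0.4419 -0.2506  0.021 ] rot [ 1.7999e+02 -1.0000e-02  1.6332e+02] -> shift now [-0.  -0.1  7. ] yaw 0.0 F [ 1.3  0.9 -0.8] w 0.0559 30.0 j7 1.24
```

Now the last 7 mm. After that I'll check from the scene camera, comparing the three knuckles with a rendered prediction.

```bash
python3 -m jog '[{"xyz":[0,0,4],"yaw":0},{"xyz":[0,0,3],"yaw":0},{"xyz":[0,0,0],"yaw":0},{"xyz":[0,0,0],"yaw":0}]'|grep -E "tcp|tool|force"
cat > v.py <<'E'
from fit import *
s=telemetry.state();T=s["tcp_pos"];yaw=s["tool_rot"][2]-np.pi;u=np.array([np.cos(yaw),np.sin(yaw)]);v=np.array([-u[1],u[0]])
im=vision.get_image("scene");f=np.mean([vision.get_image("scene")["pixels"].astype(float) for _ in range(4)],0)
b=np.array([.4869,-.2642,.0615]);U=np.array([*u,0]);V=np.array([*v,0])
print("bore door-jamb mm",((np.array([*(T[:2]+.047*u),T[2]+.0482])-b)*1000).round(1))
for k in(-23,0,23): print("knuckle ends px",proj([b+V*(k-10)/1000,b+V*(k+10)/1000,b+U*.009,b-U*.009,b+[0,0,.009]],im).round(1).tolist())
g=f.mean(2);S=(f.max(2)-f.min(2))
# sample brightness along the hinge axis (tube tops) and along x through each knuckle
# world-plane rectification at z=.0705, 1 mm/px: rows=x' (up=+x), cols=y'
X=np.array([[b+U*a/1000+V*c/1000+[0,0,.009] for c in range(-40,41,2)] for a in range(24,-30,-2)])
q=proj(X.reshape(-1,3),im).reshape(X.shape[:2]+(2,)).astype(np.float32)
r=cv2.remap(g.astype(np.float32),q[...,0],q[...,1],1);s2=cv2.remap(S.astype(np.float32),q[...,0],q[...,1],1)
print("cols y'=-40..40, rows x'=24..-28; grey/10 (lower-case letters scale a=0)")
for i,row in enumerate(r): print("%4d"%(24-2*i),"".join((chr(97+min(25,int(z/10))) if s2[i,j]<30 else (".")) for j,z in enumerate(row)))
E
python3 v.py
```

```text
tcp_pos: [0.4419, -0.2507, 0.014]
tool_rot: [3.141, -0.0, 2.85]
force: [-0.8, 0.6, -0.8]
grasp_force: 30.0
bore door-jamb mm [0.1 0.  0.7]
knuckle ends px [[204.2, 210.2], [209.4, 211.0], [212.0, 213.6], [213.3, 209.6], [212.4, 210.3]]
knuckle ends px [[210.1, 211.2], [215.2, 212.0], [212.0, 213.6], [213.3, 209.6], [212.4, 210.3]]
knuckle ends px [[216.0, 212.1], [221.1, 212.9], [212.0, 213.6], [213.3, 209.6], [212.4, 210.3]]
cols y'=-40..40, rows x'=24..-28; grey/10 (lower-case letters scale a=0)
  24 ......llllllllllllmllllllllllllllllllkj..
  22 ......klllllllllllllllllllllllllllllllk..
  20 ......llllllllllkklllllllllllllllllllll..
  18 ......lllllllllkjj.kkkkkkkkkllllllllllm..
  16 ......llllllllljjj..jjjkkkkkkllllllllll..
  14 ......llllllllkjijjkkkkkkkkjklllllllllk..
  12 .....llmmmmmmmlkjjklllllllkklmmmmmmmmlk..
  10 .....mmmmmmmmmmlllllmmmmmmlmnnmmmmmmmlk..
   8 .....mmmmmmmmmllllmmmmmmmmmmonmmmmmmmlk..
   6 ....mmmmmmmmmmlkklmmmmmmmmmmnmmmmmmmmll..
   4 ....mmmmmmmmmlkkjlmmmmmmmmmmmmmmmmmmlll..
   2 .....lmmmlmlllkjjmnnnmmmmllkkllllllllkk..
   0 .....llllllllkjiknoonlllllkjjllllkkkjjj..
  -2 .....lllkkklkjigjnopnlkkkkjiiijjjjiiih...
  -4 .........jjjjigfilnomlkkkkjiggghihhggg...
  -6 ..........ghjkjjklnnmllllkkjhhggggffee...
  -8 ..........fgkmnnnmmmlllllllkjjjiigfedd...
 -10 ...........hlmnnnmmllllmnmmmlllljhf..d...
 -12 ...........illmllmnmmmmnoonnmmmmkig..d...
 -14 ...........iklkjknoonnnoooonnmnomjg..d...
 -16 ..........hjkkjhjmnooooooonmkklnmkg..d...
 -18 .......g..gijkigilnooooooonliiklmkg.dd...
 -20 ......fedefhklkjklnoooooonmkijklmjfe.ddef
 -22 .....eddcdfhlmmmlmponnnnonlkjkllliee.cccc
 -24 ....edccccejnoonnoqnlmmmmmllklllkhf.dcccc
 -26 ...gdccbccekppppoppnllllllllllllkhf.dcccc
 -28 ..geccbbccfjnoooppomllllmmmmmllljhf.dccbc
```

All three knuckles sit in line, with gaps visible on both sides and no side force. I'm trimming down 0.7 mm, settling and handing in.

```bash
python3 -m jog '[{"xyz":[0,0,0.7],"yaw":0},{"xyz":[0,0,0],"yaw":0},{"xyz":[0,0,0],"yaw":0},{"xyz":[0,0,0],"yaw":0},{"xyz":[0,0,0],"yaw":0},{"xyz":[0,0,0],"yaw":0}]'; python3 -c "
from rig import ticket;print(ticket.job_done())"
```

```text
clock: 33.83
tcp_pos: [0.442, -0.2507, 0.0134]
tool_rot: [3.142, 0.0, 2.85]
force: [-0.4, -0.8, -1.6]
gripper_width: 0.0554
grasp_force: 30.0
the job is handed in; nothing more can be done
None
```

I handed the job in at 33.8 s: the lid lies flat on the bench, and the gripper holds the door block with its knuckle between the jamb's two knuckles, bores lined up to about 1 mm by my estimate (height rests on arm readings; one camera fit suggested up to 3 mm lower), no contact force showing.

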